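# Restock the bar caddy tray

## Robot

A 6-joint arm with a two-finger parallel gripper is mounted at the origin on a cart in front of the work surface, level with it; the furniture and walls round the work are solid. World frame = base frame: x ahead of the robot, y to its left, z up, the work surface at z = 0. Lengths are in mm, angles in rad, forces in N, time in s.
With the tool pointing down it reaches from about 350 to 1000 mm from the base axis. Payload 7.1 kg.
Tool frame: the origin (TCP) lies where the fingers leave the gripper's body, on its centre line; the fingertips stand 73 mm ahead of it and the grasp point (between the pads) lies 54 mm ahead of it (arm.grip_depth is the distance from the TCP to the grasp point, in mm); x points along the fingers, y is the direction in which the jaws open and shut, and the axes are right-handed (so a half turn about x gives the same grasp; the last joint's range is limited). The gripper opens to 85 mm and grips with 20 to 120 N. Pads are 22 mm wide; open, the fingers measure 114 mm over their backs; the gripper's body (76 mm by 85 mm) begins 54 mm behind the grasp point. The pads swing forward as they close: fully open they stand 13 mm farther back than shut.
Start: joints at [1.198, 0.423, 1.63, -0, 1.089, -0.019], TCP at [216.509, 586.284, 303.919] pointing down, gripper open.
Joint ranges: [-3, 3], [-0.9, 2.11], [0.09, 2.58], [-1.31, 4.45], [0.11, 2.69], [-2.54, 2.54]. Speed limits (rad/s): [2.39, 2.39, 3.01, 3.14, 3.14, 3.14].

## Interface

Orientations are given as a unit quaternion [x, y, z, w].
In Python, from plant import arm, optics gives the robot as it stands.
- The arm moves only by the shell command python3 -m jog 'ROWS' [FORCE]. ROWS is JSON, a list of rows, each a list of 7 numbers: the turn, a rotation vector about the tool's x, y, z in rad, then the shift along the tool's x, y, z in mm, then the closure, from 0 (fully open) to 1 (shut). A call has 1 to 10 rows; each row shifts and turns the commanded pose from where the row before left it, along the tool's axes as they then stand; what a row does not reach is not made up. A row lasts 1/10 s, in which the tool goes at most 50 mm and 8.59 degrees, less where a joint would pass 70% of its speed; a pose out of reach is approached as far as the arm can. A call is refused whole if a number of a shift passes 50 or a number of a turn 0.15, either way. A call with a gripper value outside its range is refused whole. The fingers move at their own pace and stop on an object; FORCE is the grip in N (left out, the last holds). Time passes only in rows, so rows that do not move let the fingers close. It gives the time, the measured TCP pose, the force and the opening at its end, in the units of the state.
- arm.sense(): the state, without advancing time (a new reading comes with each control period).
- optics.camera(name): name is "side" or "top" or "wrist"; returns a dict with "img" (480x640x3 uint8, red, green, blue), "camera_matrix" (3x3 intrinsics, pixels), "R" (3x3) and "t" (3): a world point X has camera coordinates R X + t; the wrist camera has in their place "hand_eye" (4x4, takes a point from camera to tool coordinates, whose origin is the TCP and whose axes are the tool frame's). Camera axes: x right, y down, z forward; pixel columns grow to the right and rows downward; lengths in mm; the calibration is good to about 2 mm. A picture is of the moment at which its call begins: read the wrist's pose just before it. There is no depth.
- arm.hand_in(): hands the job in, once; it reports no verdict.
The state is a dict: "time_s": time; "q": joint angles; "qd": joint speeds; "joint_torque": joint torques, N m; "eef_pos": TCP position; "tcp_rot": TCP orientation; "wrist_force": force on the tool from outside, world axes, zero at the start; "ft_torque": the same for the moment, N m; "opening": finger opening in mm.
Only numpy, scipy, OpenCV 4.12 (cv2) and the standard library are available. Lean on these libraries where they do the work, as an engineer would, in place of code of your own. Each camera call takes 0.05 s, during which the arm holds its last target. There are 200 camera calls.

## Task

Make up the small wooden caddy tray for the evening from the things standing loose on the open worktop to its left and right (not the stock at the back): lay the two walnut muddlers in the notched rest on the tray, one in each pair of V-notches, about centred so each is cradled at both ends; stand the tall bitters bottle upright in the square pocket and the jigger (the double-cone measure) upright in the round cup. The short bitters bottle and the small silver cup do not belong there: leave them where they are.

Things in the scene. Friction and masses are not known exactly. Their poses are not given: they have to be found in the camera images.
- muddler_a_mid (a point): One of two identical turned walnut muddlers: a round wooden rod 200 mm long, 20 mm thick at the middle, swelling to 26 mm at 45 mm either side of the middle and 29 mm at the ends, 90 g; it lies on the worktop at the start and can roll. This point is on its axis at mid-length (14.5 mm above the worktop at the start); its y axis runs along the rod. Grip across the middle.
- muddler_b_mid (a point): One of two identical turned walnut muddlers: a round wooden rod 200 mm long, 20 mm thick at the middle, swelling to 26 mm at 45 mm either side of the middle and 29 mm at the ends, 90 g; it lies on the worktop at the start and can roll. This point is on its axis at mid-length (14.5 mm above the worktop at the start); its y axis runs along the rod. Grip across the middle.
- tall_bottle: The taller of the two small round glass bitters bottles: 120 mm high overall, straight body 47 mm in diameter up to 74 mm, then sloping in to a pale 26 mm cap; 160 g, standing. Origin: centre of its underside, z up.
- jigger: Steel double-cone measure (hourglass shape) standing upright, 84 mm high, 43 mm across both rims, 110 g. Fingers meet it as a plain upright cylinder 43 mm in diameter at any height. Origin: centre of its underside, z up.
- short_bottle: Look-alike that stays: the shorter bitters bottle, 95 mm high, 42 mm in diameter, dark cap 23 mm. Origin: centre of its underside.
- cup: Look-alike that stays: small silver cup open at the top, 46 mm high, 48 mm across the rim. Origin: centre of its underside.
- rest: Pale wooden rest fixed mid-tray. Base 112 x 128 mm (x, y); two toothed plates 12 mm thick at x = -45 and +45 mm, each with two 90-degree V-notches at y = -38 and +38 mm (bottoms 22 mm, tips 35 mm above origin, mouths 26 mm). A muddler lies along x across both plates in the two notches of one y; its axis is then 39 mm above the origin. Origin: centre of underside, on the tray floor, z up.
- pocket: Pale wooden square pocket, open at the top, fixed on the dark caddy tray 108 mm from the rest's centre along the rest's y (either end). The tray is fixed, 160 x 310 mm (long side along the rest's y), rim 16 mm high, floor 6 mm above the worktop. Outside 72 x 72 x 36 mm, inside 62 x 62 mm, floor 5 mm thick. Origin: centre of its underside, on the tray floor, z up.
- round_cup: Pale wooden low round cup, open at the top, fixed on the tray 108 mm from the rest's centre on the other end. Outside diameter 68 mm, inside about 56 mm, 18 mm high, floor 4 mm thick. Origin: centre of its underside, on the tray floor, z up.

How it is judged (in metres and radians):
At the end, for the whole second after the job is handed in: A muddler down in each pair of notches (8 mm sideways, 40 mm lengthwise, 0.12 rad, axis 33-47 mm above rest underside); bottle in the pocket within 12 mm, jigger in the round cup within 10 mm of centre, on their floors, upright to 0.15 rad, at rest; short bottle and cup within 25 mm of start (((y of muddler_a_mid in the frame of rest between 0.03 and 0.046 m and x of muddler_a_mid in the frame of rest between -0.04 and 0.04 m and z of muddler_a_mid in the frame of rest between 0.033 and 0.047 m and angle between the y axis of each of muddler_a_mid, muddler_b_mid and the x axis of rest, either way round below 0.12 rad and y of muddler_b_mid in the frame of rest between -0.046 and -0.03 m and x of muddler_b_mid in the frame of rest between -0.04 and 0.04 m and z of muddler_b_mid in the frame of rest between 0.033 and 0.047 m) or (y of muddler_a_mid in the frame of rest between -0.046 and -0.03 m and x of muddler_a_mid in the frame of rest between -0.04 and 0.04 m and z of muddler_a_mid in the frame of rest between 0.033 and 0.047 m and angle between the y axis of each of muddler_a_mid, muddler_b_mid and the x axis of rest, either way round below 0.12 rad and y of muddler_b_mid in the frame of rest between 0.03 and 0.046 m and x of muddler_b_mid in the frame of rest between -0.04 and 0.04 m and z of muddler_b_mid in the frame of rest between 0.033 and 0.047 m)) and horizontal distance between tall_bottle and pocket below 0.012 m and z of tall_bottle in the frame of pocket between 0.002 and 0.01 m and angle between each of tall_bottle, jigger's own z axis and vertical below 0.15 rad and linear speed of each of tall_bottle, jigger below 0.02 m/s and horizontal distance between jigger and round_cup below 0.01 m and z of jigger in the frame of round_cup between 0.002 and 0.01 m and distance of each of short_bottle, cup from where it was at the start of the episode below 0.025 m); the robot touches nothing.
It fails at once if the short bottle is pushed away, lifted or tipped over (distance of short_bottle from where it was at the start of the episode above 0.03 m or angle between short_bottle's own z axis and vertical above 0.4 rad).
It fails at once if the silver cup is pushed away, lifted or tipped over (distance of cup from where it was at the start of the episode above 0.03 m or angle between cup's own z axis and vertical above 0.4 rad).
It also fails if it takes over 115 s, if anything falls off the work surface, if the arm or the gripper's body presses on something with over 40 N, if the wrist force passes 120 N, or if a joint passes its speed limit or range.

## Working session

There is one attempt and no reset: what is moved stays moved. The work goes in short steps, Python scripts to look and compute and a shell command to move; the robot and the scene stay as the last step left them, time stands still between calls to the robot, and variables do not carry over. Pictures are saved under pics/ and viewed, about 12 in all and at most 16, crops included, and the job is handed in when it is done.

```bash
ls; mkdir -p pics; python3 - <<'E'
from plant import arm, optics
import cv2
s=arm.sense();print(s)
for n in("top","side"):
    c=optics.camera(n);cv2.imwrite(f"pics/{n}0.png",c["img"][:,:,::-1]);print(n,c["camera_matrix"],c["R"],c["t"])
c=optics.camera("wrist");print(c["camera_matrix"],c["hand_eye"])
E
```

```text
pics
{'time_s': 0.0, 'q': array([ 1.19803857e+00,  4.23837220e-01,  1.63069432e+00,  8.37975340e-06,
        1.08863171e+00, -1.89862062e-02]), 'qd': array([-0.0006124 ,  0.00112821, -0.00055081, -0.0005033 , -0.00156835,
        0.00167148]), 'joint_torque': array([-2.83769878e-03, -5.57384741e+01, -2.81737715e+01, -3.01583768e-04,
        7.30355910e-03,  1.07187756e-05]), 'eef_pos': array([216.32834565, 585.89430388, 303.14618053]), 'tcp_rot': array([ 0.12388306,  0.6961836 , -0.12497138,  0.69596231]), 'wrist_force': array([1.12336049, 0.59469355, 1.28695945]), 'ft_torque': array([-0.05159815,  0.04357719, -0.02812654]), 'opening': 85.42987307923242}
top [[516.71602059   0.         322.0952588 ]
 [  0.         516.71602059 245.58969561]
 [  0.           0.           1.        ]] [[-0.00587449 -0.99992011  0.01119252]
 [-0.99912701  0.00540615 -0.0414246 ]
 [ 0.04136078 -0.0114261  -0.99907894]] [   3.64527714  428.87989457 1127.71603665]
side [[543.52142556   0.         322.47525921]
 [  0.         543.52142556 250.94310726]
 [  0.           0.           1.        ]] [[ 0.86692939 -0.49835074 -0.00894322]
 [-0.29993798 -0.50727279 -0.80790564]
 [ 0.39808372  0.70307955 -0.589244  ]] [-383.68230692  171.17472928 1197.75500889]
[[334.42630607   0.         317.26745872]
 [  0.         334.42630607 240.8595289 ]
 [  0.           0.           1.        ]] [[-6.91160880e-05 -3.13616160e-01  9.49549840e-01 -6.98987014e+01]
 [ 9.99999880e-01  4.38047341e-04  2.17465999e-04  3.52312629e-01]
 [-4.84148635e-04  9.49549742e-01  3.13616092e-01 -7.90521333e+01]
 [ 0.00000000e+00  0.00000000e+00  0.00000000e+00  1.00000000e+00]]
```

View pics/top0.png

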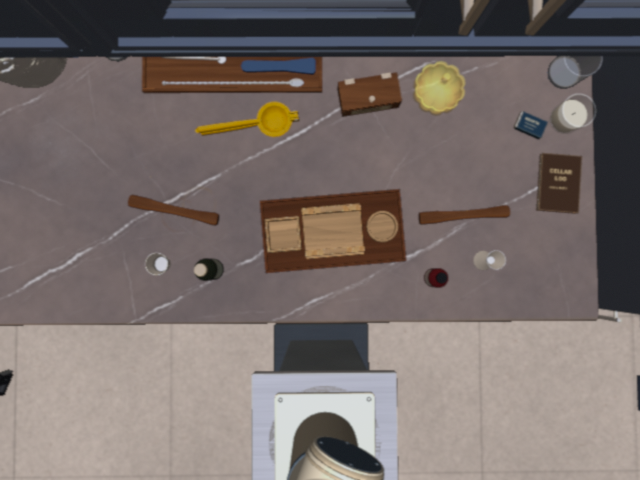

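View pics/side0.png

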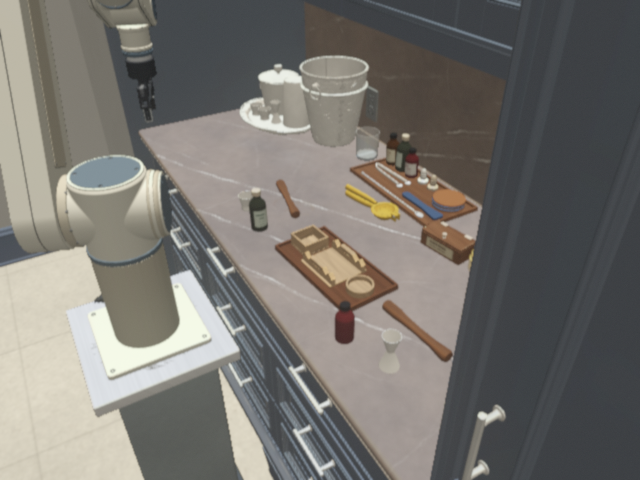

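The top view shows the tray centred near (333,232), with the pocket at its left end (284,234) and the round cup at its right end (382,226). The muddlers lie around (173,209) and (464,215). The tall bottle's cap is at (204,268) and the jigger is at (490,260). The look-alikes are the cup at (157,264) and the red short bottle at (437,277).

```bash
cat > h.py <<'E'
import numpy as np, cv2
from plant import arm, optics
from scipy.spatial.transform import Rotation as Rn
def pose():
    s=arm.sense(); return np.array(s["eef_pos"]),Rn.from_quat(s["tcp_rot"]).as_matrix()
def cam(n):
    if n=="wrist": p,Rt=pose()
    c=optics.camera(n); K=c["camera_matrix"]
    if n=="wrist":
        H=np.array(c["hand_eye"]); Rw=Rt@H[:3,:3]; o=p+Rt@H[:3,3]; R=Rw.T; t=-R@o
    else: R,t=np.array(c["R"]),np.array(c["t"])
    return c["img"],K,R,t
def ray(C,uv,z):
    _,K,R,t=C; o=-R.T@t; uv=np.atleast_2d(np.asarray(uv,float))
    d=np.c_[uv,np.ones(len(uv))]@np.linalg.inv(K).T@R
    return (o+d*((z-o[2])/d[:,2])[:,None])[:,:2]
def proj(C,X):
    _,K,R,t=C; p=(np.atleast_2d(X)@R.T+t)@K.T; return p[:,:2]/p[:,2:]
def blob(m,win):
    x0,y0,x1,y1=win; w=np.zeros(m.shape,np.uint8); w[y0:y1,x0:x1]=m[y0:y1,x0:x1].astype(np.uint8)
    cs,_=cv2.findContours(w,cv2.RETR_EXTERNAL,cv2.CHAIN_APPROX_NONE)
    return max(cs,key=cv2.contourArea)[:,0,:]
E
python3 - <<'E'
from h import *
C=cam("top"); im=C[0]; hsv=cv2.cvtColor(im,cv2.COLOR_RGB2HSV)
print("bg",hsv[240,240],"tray",hsv[265,300],"mud",hsv[208,170],hsv[215,470],"pale",hsv[232,330])
brown=(hsv[:,:,0]<14)&(hsv[:,:,1]>105)
def rect(c,z):
    P=ray(C,c,z).astype(np.float32); r=cv2.minAreaRect(P); B=cv2.boxPoints(r)
    e=[B[1]-B[0],B[2]-B[1]]; L=max(e,key=np.linalg.norm); return np.round(r[0],1),np.round(r[1],1),round(float(np.degrees(np.arctan2(L[1],L[0]))),2)
print("mudL",rect(blob(brown,(110,180,235,235)),14.5))
print("mudR",rect(blob(brown,(410,195,520,235)),14.5))
print("tray",rect(blob(brown|(hsv[:,:,1]>90),(245,180,409,285)),16))
big=cv2.resize(im[175:300,100:520],None,fx=1.9,fy=1.9,interpolation=cv2.INTER_CUBIC)
cv2.imwrite("pics/a.png",big[:,:,::-1])
print("bottle cap px->",ray(C,[204,268],120),"jig",ray(C,[490,260],84), ray(C,[482,260],0))
E
```

```text
bg [175  27 105] tray [ 11 168  76] mud [ 12 155  89] [ 11 156  93] pale [ 15 104 144]
mudL (array([509.3, 327.4]), array([199.4,  25. ]), 77.3)
mudR (array([ 495.6, -311.7]), array([ 24.9, 199.7]), -85.81)
tray (array([461.7, -21.6]), array([158.5, 307.8]), -85.42)
bottle cap px-> [[381.24114797 236.09336676]] jig [[ 394.21357263 -343.50779923]] [[ 395.29239567 -354.00343149]]
```

View pics/a.png

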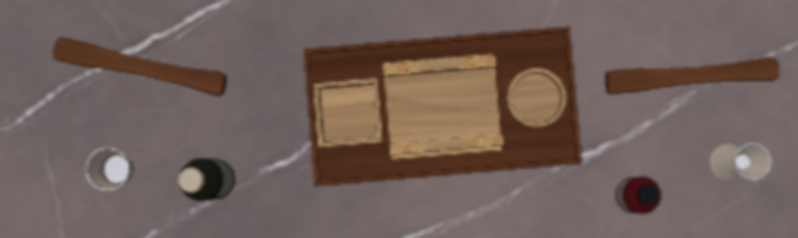

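The close crop shows a jigger base circle near px (482,260) and a rim near (496,260), which agree on about (395,-354). The bottle cap at (200,269) puts the bottle near (380,243). The rod and tray sizes match the given ones (199×25 and 158×308). Next I'll write a planner and approach the left muddler.

```bash
cat > plan.py <<'E'
import sys
from h import *
# plan.py x y z jawangle_deg : turn about tool x, then shift in the tool axes after the turn
x,y,z,a=map(float,sys.argv[1:5]); p,R=pose(); s=arm.sense()
a=np.radians(a); best=None
for k in (0,np.pi):
    c,si=np.cos(a+k),np.sin(a+k); T=np.array([[0,c,si],[0,si,-c],[-1,0,0]])
    v=Rn.from_matrix(R.T@T).as_rotvec(); d=T.T@(np.array([x,y,z])-p)
    print("turn",np.round(v,3),"shift after",np.round(d,1))
print("t",round(s["time_s"],2),"pos",np.round(p,1),"q1,q6",np.round(s["q"][[0,5]],2),"open",round(s["opening"],1),"F",np.round(s["wrist_force"],1))
E
python3 plan.py 509 327 200 -12.7
```

```text
turn [1.439e+00 1.000e-03 1.000e-03] shift after [103.4 342.4 188.4]
turn [-1.703e+00 -1.000e-03  1.000e-03] shift after [ 103.4 -342.4 -188.4]
t 0.2 pos [216.4 586.  303.4] q1,q6 [ 1.2  -0.02] open 85.5 F [ 0.1  0.4 -0.3]
```

```bash
python3 -m jog '[[0.144,0,0,0,0,0,0],[0.144,0,0,0,0,0,0],[0.144,0,0,0,0,0,0],[0.144,0,0,0,0,0,0],[0.144,0,0,0,0,0,0],[0.144,0,0,0,0,0,0],[0.144,0,0,0,0,0,0],[0.144,0,0,0,0,0,0],[0.144,0,0,0,0,0,0],[0.144,0,0,0,0,0,0]]' 40
python3 -m jog '[[0,0,0,10,34,19,0],[0,0,0,10,34,19,0],[0,0,0,10,34,19,0],[0,0,0,10,34,19,0],[0,0,0,10,34,19,0],[0,0,0,10,34,19,0],[0,0,0,10,34,19,0],[0,0,0,10,34,19,0],[0,0,0,10,34,19,0],[0,0,0,10,34,19,0]]'
python3 -m jog '[[0,0,0,0,0,0,0],[0,0,0,0,0,0,0],[0,0,0,0,0,0,0]]'
python3 plan.py 509 327 77 -12.7
python3 - <<'E'
from h import *
C=cam("wrist"); cv2.imwrite("pics/w1.png",C[0][:,:,::-1])
hsv=cv2.cvtColor(C[0],cv2.COLOR_RGB2HSV); m=(hsv[:,:,0]<14)&(hsv[:,:,1]>105)&(hsv[:,:,2]>40)
c=blob(m,(0,0,640,480)); P=ray(C,c,14.5); r=cv2.minAreaRect(P.astype(np.float32)); print(r)
E
```

```text
time_s: 1.2
eef_pos: [216.5, 586.2, 303.7]
tcp_rot: [-0.554, -0.44, 0.554, -0.44]
wrist_force: [0.7, -0.3, -0.2]
opening: 85.5
time_s: 2.2
eef_pos: [507.1, 324.6, 203.5]
tcp_rot: [-0.553, -0.441, 0.553, -0.441]
wrist_force: [-0.2, 0.1, -0.2]
opening: 85.3
time_s: 2.5
eef_pos: [505.5, 326.3, 204.0]
tcp_rot: [-0.552, -0.441, 0.553, -0.441]
wrist_force: [-0.4, 0.1, -0.1]
opening: 85.2
turn [-0.001 -0.     0.   ] shift after [127.    3.3  -1.4]
turn [3.141e+00 1.000e-03 0.000e+00] shift after [127.   -3.3   1.4]
t 2.5 pos [505.5 326.3 204. ] q1,q6 [0.55 0.78] open 85.2 F [-0.4  0.1 -0.1]
((510.2235107421875, 323.3709716796875), (203.8972625732422, 26.040796279907227), 77.27388000488281)
```

View pics/w1.png

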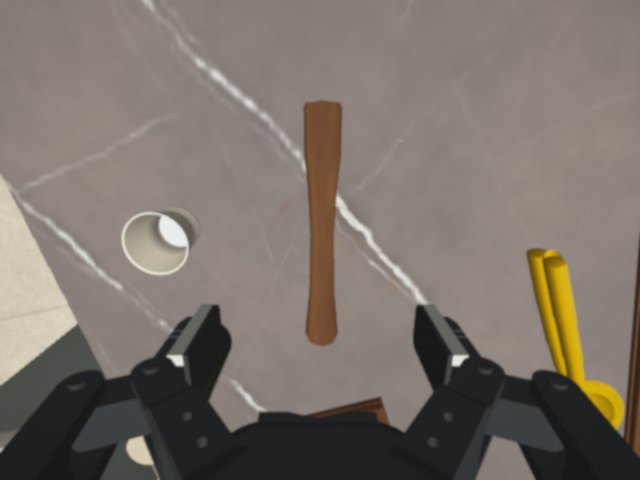

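The rod runs from (322,100) to (322,345) and lies between the fingers. The wrist and top measurements agree within 4 mm.

```bash
python3 -m jog '[[0,0,0,21,4.5,0,0],[0,0,0,21,0,0,0],[0,0,0,21,0,0,0],[0,0,0,21,0,0,0],[0,0,0,21,0,0,0],[0,0,0,21,0,0,0],[0,0,0,0,0,0,0],[0,0,0,0,0,0,0]]'
python3 plan.py 510 325.5 77 -12.7
python3 -m jog '[[0,0,0,0,0,0,1],[0,0,0,0,0,0,1],[0,0,0,0,0,0,1],[0,0,0,0,0,0,1],[0,0,0,0,0,0,1],[0,0,0,0,0,0,1],[0,0,0,0,0,0,1],[0,0,0,0,0,0,1]]' 50
```

```text
time_s: 3.35
eef_pos: [509.9, 325.6, 78.3]
tcp_rot: [-0.552, -0.442, 0.552, -0.442]
wrist_force: [0.0, 0.7, -1.1]
opening: 85.7
turn [0. 0. 0.] shift after [1.3 0.1 0.1]
turn [-3.142 -0.     0.   ] shift after [ 1.3 -0.1 -0.1]
t 3.35 pos [509.9 325.6  78.3] q1,q6 [0.55 0.77] open 85.7 F [ 0.   0.7 -1.1]
time_s: 4.15
eef_pos: [510.7, 324.9, 78.4]
tcp_rot: [0.553, 0.441, -0.552, 0.441]
wrist_force: [-1.0, -0.7, 5.4]
opening: 17.5
```

```bash
python3 -m jog '[[0,0,0,-30,0,0,1],[0,0,0,-30,0,0,1],[0,0,0,-30,0,0,1],[0,0,0,-30,0,0,1],[0,0,0,-30,0,0,1],[0,0,0,0,0,0,1]]'
python3 -m jog '[[0.141,0,0,0,0,0,1],[0.141,0,0,0,0,0,1],[0.141,0,0,0,0,0,1],[0.141,0,0,0,0,0,1],[0.141,0,0,0,0,0,1],[0.141,0,0,0,0,0,1],[0.141,0,0,0,0,0,1],[0.141,0,0,0,0,0,1],[0.141,0,0,0,0,0,1],[0,0,0,0,0,0,1]]'
python3 plan.py 458.7 16.3 200 -85.4
```

```text
time_s: 4.75
eef_pos: [512.2, 325.8, 231.9]
tcp_rot: [0.555, 0.441, -0.55, 0.442]
wrist_force: [1.1, -0.0, -0.7]
opening: 17.5
time_s: 5.75
eef_pos: [509.9, 324.4, 226.6]
tcp_rot: [-0.706, -0.027, 0.707, -0.028]
wrist_force: [0.4, -0.5, -1.3]
opening: 17.6
turn [-0.003  0.002 -0.001] shift after [ 26.6 303.   75.8]
turn [ 3.139e+00 -1.000e-03 -3.000e-03] shift after [  26.6 -303.   -75.8]
t 5.75 pos [509.9 324.4 226.6] q1,q6 [0.55 2.04] open 17.6 F [ 0.4 -0.5 -1.3]
```

```bash
python3 -m jog '[[0,0,0,0,30,7.5,1],[0,0,0,0,30,7.5,1],[0,0,0,0,30,7.5,1],[0,0,0,0,30,7.5,1],[0,0,0,0,30,7.5,1],[0,0,0,0,30,7.5,1],[0,0,0,0,30,7.5,1],[0,0,0,0,30,7.5,1],[0,0,0,0,30,7.5,1],[0,0,0,0,30,7.5,1]]'
python3 -m jog '[[0,0,0,0,0,0,1],[0,0,0,0,0,0,1]]'
python3 - <<'E'
from h import *
C=cam("wrist"); cv2.imwrite("pics/w2.png",C[0][:,:,::-1])
hsv=cv2.cvtColor(C[0],cv2.COLOR_RGB2HSV)
c=np.array([461.7,-21.6]);u=np.array([.0799,-.9968]);v=np.array([.9968,.0799])
f=lambda a,b,z:np.r_[c+a*v+b*u,z]
for n,X in dict(pk=f(0,-108,42),pk1=f(-36,-72,42),pk2=f(36,-72,42),rc=f(0,108,24),n1=f(-45,-38,28),n2=f(45,-38,28),n3=f(-45,38,28),n4=f(45,38,28)).items(): print(n,proj(C,X).round(0))
E
python3 plan.py 458.7 16.3 200 -85.4
```

```text
time_s: 6.75
eef_pos: [458.7, 18.7, 227.4]
tcp_rot: [-0.706, -0.029, 0.707, -0.029]
wrist_force: [0.5, 0.5, -1.3]
opening: 17.1
time_s: 6.95
eef_pos: [459.1, 19.4, 227.6]
tcp_rot: [-0.706, -0.028, 0.707, -0.028]
wrist_force: [0.5, 0.2, -0.5]
opening: 17.2
pk [[234. 239.]]
pk1 [[280. 280.]]
pk2 [[277. 194.]]
rc [[491. 232.]]
n1 [[320. 282.]]
n2 [[321. 180.]]
n3 [[406. 282.]]
n4 [[416. 180.]]
turn [-0.  0.  0.] shift after [27.7  3.6  0.9]
turn [ 3.142  0.    -0.   ] shift after [27.7 -3.6 -0.9]
t 7.0 pos [459.3  19.9 227.7] q1,q6 [0.02 1.51] open 17.7 F [-0.3 -0.1 -0.8]
```

View pics/w2.png

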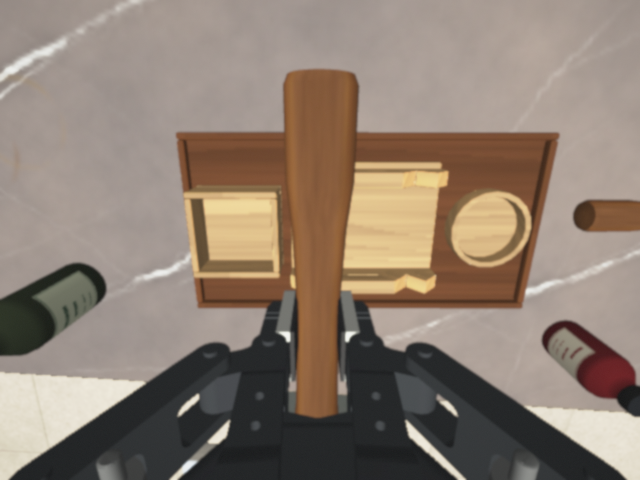

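The pocket is at (236,233), the round cup at (490,229) and the free notches are near (425,180) and (415,282). The predictions from the tray pose match within a few pixels. I'll zoom in on the free notches to pin down the offset.

```bash
python3 - <<'E'
import cv2
i=cv2.imread("pics/w2.png")[120:320,340:560]; cv2.imwrite("pics/w2c.png",cv2.resize(i,None,fx=3,fy=3,interpolation=cv2.INTER_CUBIC))
E
```

```text
(no output)
```

View pics/w2c.png

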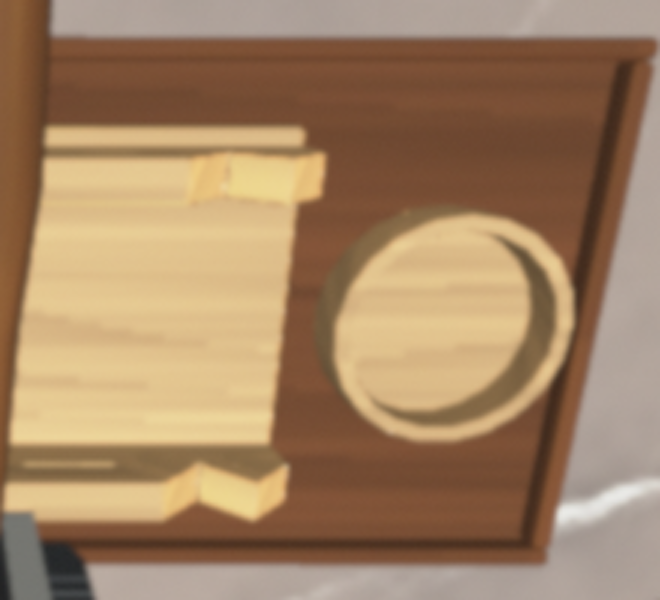

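The notch valleys sit at px (416,180) and (406,283). The prediction was (416,180) and (406,282), so the rest pose is confirmed. Lowering now.

```bash
python3 -m jog '[[0,0,0,10,3.6,1,1],[0,0,0,20,0,0,1],[0,0,0,20,0,0,1],[0,0,0,20,0,0,1],[0,0,0,20,0,0,1],[0,0,0,10,0,0,1],[0,0,0,10,0,0,1],[0,0,0,5,0,0,1],[0,0,0,0,0,0,1],[0,0,0,0,0,0,1]]'
python3 plan.py 458.7 16.3 109 -85.4
```

```text
time_s: 8.0
eef_pos: [458.9, 16.2, 113.3]
tcp_rot: [0.707, 0.028, -0.706, 0.028]
wrist_force: [0.0, 0.3, -0.7]
opening: 16.9
turn [-0.001 -0.001 -0.   ] shift after [ 4.3 -0.1  0.2]
turn [ 3.14e+00 -0.00e+00  1.00e-03] shift after [ 4.3  0.1 -0.2]
t 8.0 pos [458.9  16.2 113.3] q1,q6 [0.01 1.5 ] open 16.9 F [ 0.   0.3 -0.7]
```

```bash
python3 -m jog '[[0,0,0,2,0,0,1],[0,0,0,2,0,0,1],[0,0,0,0,0,0,1],[0,0,0,0,0,0,1]]'
python3 -m jog '[[0,0,0,0,0,0,0.7],[0,0,0,0,0,0,0.66],[0,0,0,0,0,0,0.63],[0,0,0,0,0,0,0.63],[0,0,0,0,0,0,0.63]]'
python3 -m jog '[[0,0,0,-15,0,0,0.63],[0,0,0,-30,0,0,0.63],[0,0,0,-40,0,0,0.5],[0,0,0,-40,0,0,0.2],[0,0,0,0,0,0,0]]'
python3 plan.py 495 -312 200 184.2
```

```text
time_s: 8.4
eef_pos: [459.1, 16.4, 109.7]
tcp_rot: [0.707, 0.028, -0.706, 0.028]
wrist_force: [-1.3, 3.6, 5.9]
opening: 17.4
time_s: 8.9
eef_pos: [458.5, 16.1, 108.9]
tcp_rot: [-0.707, -0.028, 0.707, -0.028]
wrist_force: [1.3, -0.6, 0.0]
opening: 31.5
time_s: 9.4
eef_pos: [461.1, 16.2, 238.5]
tcp_rot: [0.71, 0.028, -0.703, 0.028]
wrist_force: [1.3, 0.5, 0.4]
opening: 70.2
turn [ 1.576 -0.007  0.006] shift after [  38.5   -9.8 -329.8]
turn [-1.565 -0.006 -0.007] shift after [ 38.5   9.8 329.8]
t 9.4 pos [461.1  16.2 238.5] q1,q6 [0.01 1.5 ] open 70.2 F [1.3 0.5 0.4]
```

```bash
python3 -m jog '[[-0.15,0,0,0,0,0,0],[-0.15,0,0,0,0,0,0],[-0.15,0,0,0,0,0,0],[-0.15,0,0,0,0,0,0],[-0.15,0,0,0,0,0,0],[-0.15,0,0,0,0,0,0],[-0.15,0,0,0,0,0,0],[-0.15,0,0,0,0,0,0],[-0.15,0,0,0,0,0,0],[-0.15,0,0,0,0,0,0]]'
python3 -m jog '[[-0.065,0,0,0,0,0,0],[0,0,0,5,1,37,0],[0,0,0,5,1,37,0],[0,0,0,5,1,37,0],[0,0,0,5,1,37,0],[0,0,0,5,1,37,0],[0,0,0,5,1,37,0],[0,0,0,5,1,37,0],[0,0,0,5,1,37,0],[0,0,0,0,1,34,0]]'
python3 -m jog '[[0,0,0,0,0,0,0],[0,0,0,0,0,0,0],[0,0,0,0,0,0,0]]'
python3 - <<'E'
from h import *
C=cam("wrist"); cv2.imwrite("pics/w3.png",C[0][:,:,::-1])
hsv=cv2.cvtColor(C[0],cv2.COLOR_RGB2HSV); m=(hsv[:,:,0]<14)&(hsv[:,:,1]>105)&(hsv[:,:,2]>40)
m[400:]=0
c=blob(m,(200,0,440,400)); P=ray(C,c,14.5); r=cv2.minAreaRect(P.astype(np.float32)); print(r)
E
python3 plan.py 495.6 -311.7 78 4.2
```

```text
time_s: 10.4
eef_pos: [458.2, 16.1, 233.3]
tcp_rot: [0.496, 0.504, -0.497, 0.503]
wrist_force: [0.1, -0.5, -0.3]
opening: 85.2
time_s: 11.4
eef_pos: [490.9, -313.7, 192.4]
tcp_rot: [0.481, 0.519, -0.482, 0.517]
wrist_force: [0.2, -0.3, 0.0]
opening: 85.5
time_s: 11.7
eef_pos: [491.0, -311.3, 193.3]
tcp_rot: [0.481, 0.519, -0.481, 0.517]
wrist_force: [0.7, 0.8, 0.6]
opening: 85.6
((479.18121337890625, -165.12506103515625), (149.16285705566406, 24.57842254638672), 4.206748962402344)
turn [ 0.001 -0.001  0.001] shift after [115.5   4.3   1. ]
turn [-3.141e+00 -2.000e-03 -2.000e-03] shift after [115.5  -4.3  -1. ]
t 11.75 pos [ 491.2 -311.1  193.5] q1,q6 [-0.59 -0.66] open 85.3 F [1.3 0.1 0.8]
```

View pics/w3.png

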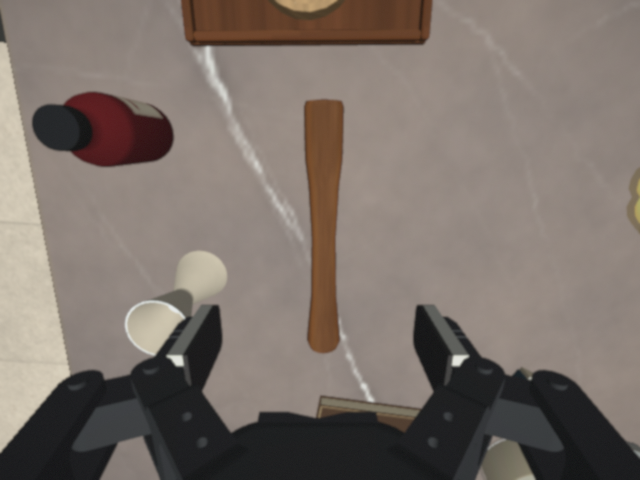

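The rod spans (324,100) to (322,352), centred between the fingers; the jigger is at left and clear. (The blob picked up the tray, so I use the top-camera value, which agrees with the picture.) I'll descend with the fingers part closed.

```bash
python3 - <<'E'
from h import *
C=cam("wrist"); print(ray(C,[[324,100],[322,352]],14.5), ray(C,[[324,226]],14.5))
E
python3 -m jog '[[0,0,0,19,4.3,1,0.3],[0,0,0,19,0,0,0.3],[0,0,0,19,0,0,0.3],[0,0,0,19,0,0,0.3],[0,0,0,19,0,0,0.3],[0,0,0,19,0,0,0.3],[0,0,0,0,0,0,0.3],[0,0,0,0,0,0,0.3]]'
python3 plan.py 495.6 -311.7 78 4.2
```

```text
[[ 489.77198866 -210.57558486]
 [ 504.54198335 -415.13001514]] [[ 497.02373649 -300.280889  ]]
time_s: 12.6
eef_pos: [496.1, -312.3, 80.1]
tcp_rot: [0.481, 0.518, -0.481, 0.518]
wrist_force: [-0.1, 0.1, 0.8]
opening: 59.8
turn [ 0.001 -0.     0.001] shift after [ 2.1 -0.4 -0.6]
turn [-3.141e+00 -1.000e-03 -1.000e-03] shift after [2.1 0.4 0.6]
t 12.6 pos [ 496.1 -312.3   80.1] q1,q6 [-0.58 -0.66] open 59.8 F [-0.1  0.1  0.8]
```

```bash
python3 -m jog '[[0,0,0,2,0,0,0.3],[0,0,0,0,0,0,1],[0,0,0,0,0,0,1],[0,0,0,0,0,0,1],[0,0,0,0,0,0,1],[0,0,0,0,0,0,1],[0,0,0,0,0,0,1],[0,0,0,0,0,0,1]]' 50
python3 -m jog '[[0,0,0,-30,0,0,1],[0,0,0,-30,0,0,1],[0,0,0,-30,0,0,1],[0,0,0,-30,0,0,1],[0,0,0,-30,0,0,1],[0,0,0,0,0,0,1]]'
python3 -m jog '[[0.15,0,0,0,0,0,1],[0.15,0,0,0,0,0,1],[0.15,0,0,0,0,0,1],[0.15,0,0,0,0,0,1],[0.15,0,0,0,0,0,1],[0.15,0,0,0,0,0,1],[0.15,0,0,0,0,0,1],[0.15,0,0,0,0,0,1],[0.15,0,0,0,0,0,1],[0.15,0,0,0,0,0,1]]'
python3 -m jog '[[0.064,0,0,0,0,0,1],[0,0,0,0,0,0,1],[0,0,0,0,0,0,1]]'
python3 plan.py 464.7 -59.5 225 -85.4
```

```text
time_s: 13.4
eef_pos: [496.3, -313.2, 78.6]
tcp_rot: [0.481, 0.518, -0.481, 0.518]
wrist_force: [-0.8, 1.0, 6.4]
opening: 17.2
time_s: 14.0
eef_pos: [497.7, -314.2, 232.0]
tcp_rot: [0.482, 0.515, -0.481, 0.52]
wrist_force: [0.5, -0.2, -0.8]
opening: 17.0
time_s: 15.0
eef_pos: [495.4, -312.7, 226.7]
tcp_rot: [-0.705, -0.049, 0.706, -0.048]
wrist_force: [-0.7, -0.4, -0.5]
opening: 17.6
time_s: 15.3
eef_pos: [495.6, -312.8, 227.1]
tcp_rot: [-0.706, -0.029, 0.707, -0.029]
wrist_force: [-0.1, -0.4, -0.5]
opening: 17.6
turn [0.001 0.001 0.001] shift after [   2.1 -255.    10.5]
turn [-3.14e+00 -1.00e-03  2.00e-03] shift after [  2.1 255.  -10.5]
t 15.3 pos [ 495.6 -312.8  227.1] q1,q6 [-0.58  0.91] open 17.6 F [-0.1 -0.4 -0.5]
```

```bash
python3 -m jog '[[0,0,0,0,-30,1,1],[0,0,0,0,-30,1,1],[0,0,0,0,-30,1,1],[0,0,0,0,-30,1,1],[0,0,0,0,-30,1,1],[0,0,0,0,-30,1,1],[0,0,0,0,-30,1.5,1],[0,0,0,0,-30,1.5,1],[0,0,0,0,-15,1.5,1],[0,0,0,0,0,0,1]]'
python3 -m jog '[[0,0,0,0,0,0,1],[0,0,0,0,0,0,1]]'
python3 - <<'E'
from h import *
C=cam("wrist"); cv2.imwrite("pics/w4.png",C[0][:,:,::-1])
E
python3 plan.py 464.7 -59.5 109.5 -85.4
```

```text
time_s: 16.3
eef_pos: [464.6, -58.1, 227.7]
tcp_rot: [-0.706, -0.03, 0.707, -0.029]
wrist_force: [0.1, -0.3, -1.4]
opening: 17.5
time_s: 16.5
eef_pos: [465.5, -60.3, 227.9]
tcp_rot: [0.707, 0.028, -0.706, 0.028]
wrist_force: [0.7, 0.1, -0.4]
opening: 17.4
turn [-0.001 -0.    -0.   ] shift after [118.4  -0.9   0.7]
turn [ 3.141 -0.     0.   ] shift after [118.4   0.9  -0.7]
t 16.55 pos [465.5 -60.4 227.9] q1,q6 [-0.15  1.34] open 17.5 F [ 0.1  0.1 -1.3]
```

View pics/w4.png

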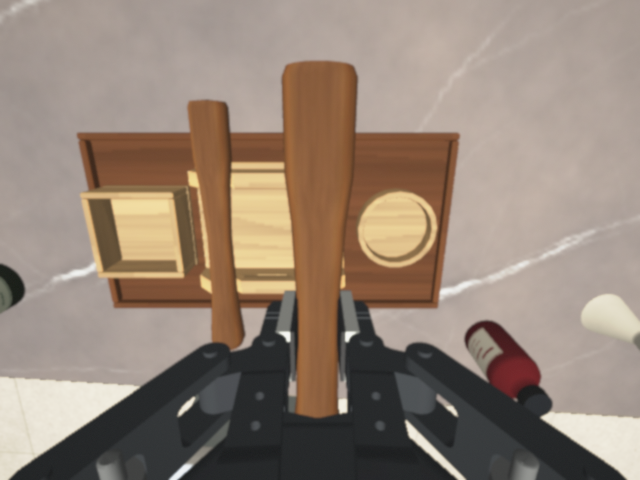

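The first muddler lies straight in the left notches, from (208,102) to (228,345), and the second hangs straight above its notches.

```bash
python3 -m jog '[[0,0,0,10,-0.9,0.7,1],[0,0,0,20,0,0,1],[0,0,0,20,0,0,1],[0,0,0,20,0,0,1],[0,0,0,20,0,0,1],[0,0,0,10,0,0,1],[0,0,0,10,0,0,1],[0,0,0,8,0,0,1],[0,0,0,0,0,0,1],[0,0,0,0,0,0,1]]'
python3 -m jog '[[0,0,0,0,0,0,0.7],[0,0,0,0,0,0,0.66],[0,0,0,0,0,0,0.63],[0,0,0,0,0,0,0.63],[0,0,0,0,0,0,0.63]]'
python3 -m jog '[[0,0,0,-15,0,0,0.63],[0,0,0,-30,0,0,0.63],[0,0,0,-40,0,0,0.5],[0,0,0,-40,0,0,0.4],[0,0,0,0,0,0,0.3]]'
python3 plan.py 395 -354 240 4.6
```

```text
time_s: 17.55
eef_pos: [464.7, -58.8, 110.0]
tcp_rot: [0.707, 0.028, -0.706, 0.028]
wrist_force: [-0.0, 0.4, -1.3]
opening: 17.4
time_s: 18.05
eef_pos: [464.5, -58.8, 110.0]
tcp_rot: [0.707, 0.028, -0.706, 0.028]
wrist_force: [-0.3, 1.1, 0.7]
opening: 31.4
time_s: 18.55
eef_pos: [467.0, -59.2, 239.5]
tcp_rot: [0.71, 0.028, -0.703, 0.029]
wrist_force: [0.6, -0.0, 0.1]
opening: 59.7
turn [-1.571 -0.005 -0.009] shift after [ -0.5 -95.4 288.1]
turn [ 1.57  -0.009  0.005] shift after [  -0.5   95.4 -288.1]
t 18.55 pos [467.  -59.2 239.5] q1,q6 [-0.15  1.34] open 59.7 F [ 0.6 -0.   0.1]
```

```bash
python3 -m jog '[[-0.15,0,0,0,0,0,0.2],[-0.15,0,0,0,0,0,0.2],[-0.15,0,0,0,0,0,0.2],[-0.15,0,0,0,0,0,0.2],[-0.15,0,0,0,0,0,0.2],[-0.15,0,0,0,0,0,0.2],[-0.15,0,0,0,0,0,0.2],[-0.15,0,0,0,0,0,0.2],[-0.15,0,0,0,0,0,0.2],[-0.15,0,0,0,0,0,0.2]]'
python3 -m jog '[[-0.071,0,0,0,-10,28,0.2],[0,0,0,0,-10,29,0.2],[0,0,0,0,-10,29,0.2],[0,0,0,0,-10,29,0.2],[0,0,0,0,-10,29,0.2],[0,0,0,0,-9,29,0.2],[0,0,0,0,-9,29,0.2],[0,0,0,0,-9,29,0.2],[0,0,0,0,-9,29,0.2],[0,0,0,0,-9,28,0.2]]'
python3 -m jog '[[0,0,0,0,0,0,0.2],[0,0,0,0,0,0,0.2],[0,0,0,0,0,0,0.2]]'
python3 - <<'E'
from h import *
C=cam("wrist"); cv2.imwrite("pics/w5.png",C[0][:,:,::-1])
for z in (0,84): print(z,proj(C,[395,-354,z]).round(0))
E
python3 plan.py 395 -354 104 4.6
```

```text
time_s: 19.55
eef_pos: [464.0, -58.7, 234.2]
tcp_rot: [0.496, 0.504, -0.496, 0.503]
wrist_force: [-0.2, 0.4, 0.3]
opening: 68.4
time_s: 20.55
eef_pos: [390.0, -353.9, 234.1]
tcp_rot: [0.48, 0.52, -0.48, 0.519]
wrist_force: [-0.0, -0.6, 0.1]
opening: 68.0
time_s: 20.85
eef_pos: [390.5, -351.8, 234.3]
tcp_rot: [0.48, 0.52, -0.479, 0.519]
wrist_force: [-1.1, 0.0, -1.1]
opening: 68.1
0 [[320. 223.]]
84 [[321. 255.]]
turn [ 0.001 -0.001  0.001] shift after [130.5   4.1   2.6]
turn [-3.141e+00 -1.000e-03 -1.000e-03] shift after [130.5  -4.1  -2.6]
t 20.9 pos [ 390.7 -351.8  234.5] q1,q6 [-0.76 -0.84] open 68.4 F [0.3 0.2 0.9]
```

View pics/w5.png

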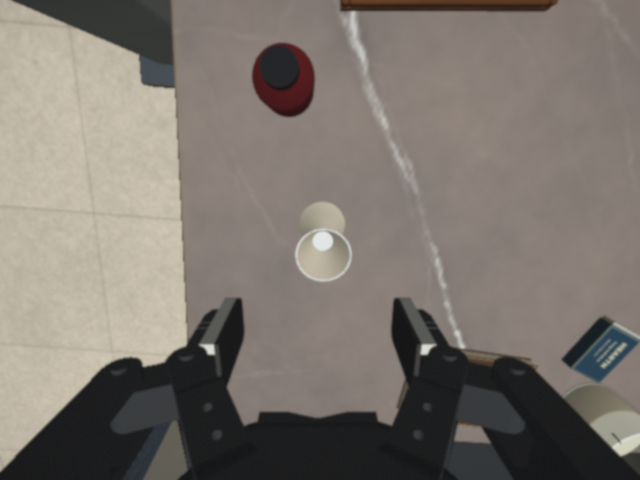

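The jigger's rim centre is at (323,255), against a predicted (321,255). Descending to grasp.

```bash
python3 -m jog '[[0,0,0,19,5,2.6,0.2],[0,0,0,19,0,0,0.2],[0,0,0,19,0,0,0.2],[0,0,0,19,0,0,0.2],[0,0,0,19,0,0,0.2],[0,0,0,19,0,0,0.2],[0,0,0,16,0,0,0.2],[0,0,0,0,0,0,0.2],[0,0,0,0,0,0,0.2]]'
python3 -m jog '[[0,0,0,0,0,0,0.4],[0,0,0,0,0,0,0.6],[0,0,0,0,0,0,0.8],[0,0,0,0,0,0,0.8],[0,0,0,0,0,0,0.8],[0,0,0,0,0,0,0.8],[0,0,0,0,0,0,0.8]]' 40
python3 plan.py 395.5 -354 104 4.6
python3 -m jog '[[0,0,0,-10,0,0,0.8],[0,0,0,-20,0,0,0.8],[0,0,0,-20,0,0,0.8],[0,0,0,-20,0,0,0.8],[0,0,0,-20,0,0,0.8],[0,0,0,-10,0,0,0.8],[0,0,0,0,0,0,0.8],[0,0,0,0,0,0,0.8]]'
python3 plan.py 470.3 -129.3 204 4.6
```

```text
time_s: 21.8
eef_pos: [396.2, -354.4, 105.0]
tcp_rot: [0.479, 0.52, -0.479, 0.52]
wrist_force: [0.0, 0.4, 0.2]
opening: 68.2
time_s: 22.5
eef_pos: [396.3, -355.3, 106.2]
tcp_rot: [0.48, 0.519, -0.48, 0.52]
wrist_force: [-0.1, 0.6, 6.2]
opening: 39.7
turn [-0.     0.001 -0.001] shift after [ 2.2 -0.7 -1.3]
turn [ 3.141e+00 -2.000e-03 -2.000e-03] shift after [2.2 0.7 1.3]
t 22.5 pos [ 396.3 -355.3  106.2] q1,q6 [-0.75 -0.83] open 39.7 F [-0.1  0.6  6.2]
time_s: 23.3
eef_pos: [395.7, -354.9, 204.8]
tcp_rot: [0.48, 0.52, -0.48, 0.52]
wrist_force: [0.7, 0.4, -1.7]
opening: 39.5
turn [-0.  0.  0.] shift after [   0.8   92.4 -218.9]
turn [ 3.141  0.    -0.   ] shift after [  0.8 -92.4 218.9]
t 23.3 pos [ 395.7 -354.9  204.8] q1,q6 [-0.75 -0.83] open 39.5 F [ 0.7  0.4 -1.7]
```

```bash
python3 -m jog '[[0,0,0,0,13,-18,0.8],[0,0,0,0,13,-18,0.8],[0,0,0,0,13,-18,0.8],[0,0,0,0,13,-18,0.8],[0,0,0,0,13,-18,0.8],[0,0,0,0,13,-18,0.8],[0,0,0,0,14,-18,0.8],[0,0,0,0,0,0,0.8],[0,0,0,0,0,0,0.8],[0,0,0,0,0,0,0.8]]'
python3 plan.py 470.3 -129.3 204 4.6
python3 - <<'E'
from h import *
C=cam("wrist"); I=C[0].copy()
c=np.array([461.7,-21.6]);u=np.array([.0799,-.9968]);v=np.array([.9968,.0799])
th=np.linspace(0,2*np.pi,60)
for r,z in((34,24),(28,10)):
    P=proj(C,np.c_[c+108*u+r*np.c_[np.cos(th),np.sin(th)],np.full(60,z)]); cv2.polylines(I,[P.round().astype(int)],True,(0,0,255),1)
cv2.imwrite("pics/w6.png",I[:,:,::-1]); cv2.imwrite("pics/w6raw.png",C[0][:,:,::-1])
S=cam("side"); I=S[0].copy()
for r,z in((34,24),):
    P=proj(S,np.c_[c+108*u+r*np.c_[np.cos(th),np.sin(th)],np.full(60,z)]); cv2.polylines(I,[P.round().astype(int)],True,(0,0,255),1)
Q=np.array([[-36,-36],[36,-36],[36,36],[-36,36]])
P=proj(S,np.array([np.r_[c+a*v+(b-108)*u,42] for a,b in Q])); cv2.polylines(I,[P.round().astype(int)],True,(0,0,255),1)
Q=np.array([[-80,-155],[80,-155],[80,155],[-80,155]])
P=proj(S,np.array([np.r_[c+a*v+b*u,16] for a,b in Q])); cv2.polylines(I,[P.round().astype(int)],True,(255,0,0),1)
s=cv2.resize(I[210:320,260:410],None,fx=5,fy=5,interpolation=cv2.INTER_CUBIC)
cv2.imwrite("pics/s6.png",s[:,:,::-1])
E
```

```text
time_s: 24.3
eef_pos: [476.9, -222.5, 204.3]
tcp_rot: [0.479, 0.52, -0.48, 0.519]
wrist_force: [-0.2, 0.2, -0.7]
opening: 39.9
turn [-0.001 -0.     0.001] shift after [  0.3   0.9 -93.4]
turn [3.141e+00 2.000e-03 1.000e-03] shift after [ 0.3 -0.9 93.4]
t 24.3 pos [ 476.9 -222.5  204.3] q1,q6 [-0.46 -0.54] open 39.9 F [-0.2  0.2 -0.7]
```

View pics/w6.png

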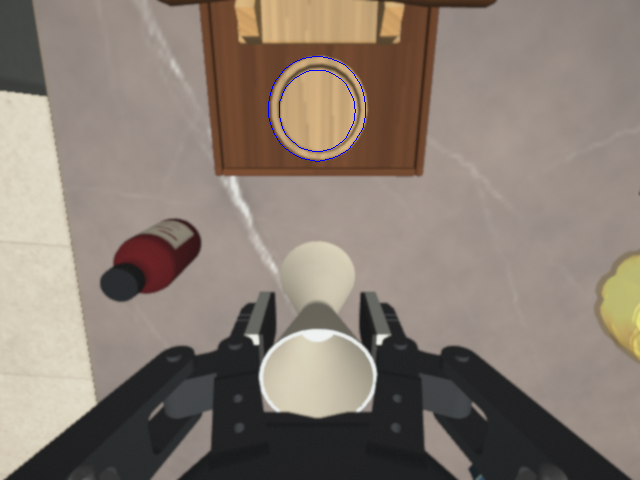

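View pics/s6.png

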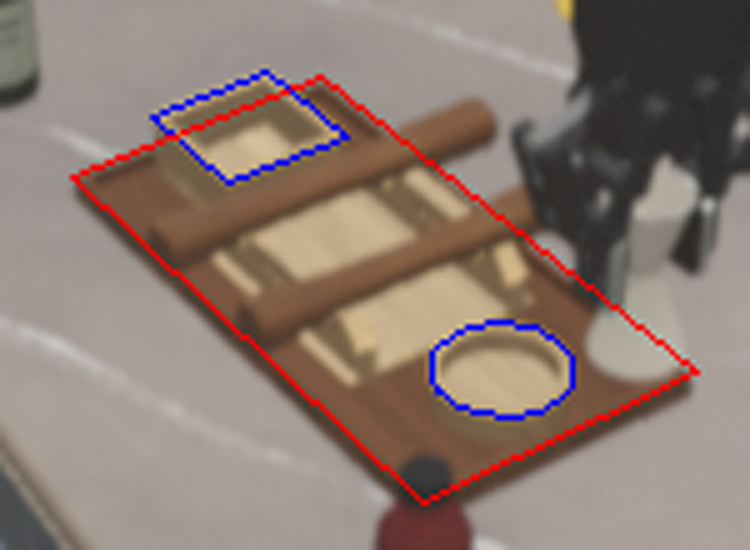

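The predicted ring sits exactly on the round cup at (317,108), and the side view confirms the tray pose and shows both muddlers in the notches. The jigger hangs upright in the grip.

```bash
python3 -m jog '[[0,0,0,0,1,-15,0.8],[0,0,0,0,0,-20,0.8],[0,0,0,0,0,-20,0.8],[0,0,0,0,0,-20,0.8],[0,0,0,0,0,-18,0.8],[0,0,0,0,0,0,0.8],[0,0,0,0,0,0,0.8],[0,0,0,0,0,0,0.8]]'
python3 -m jog '[[0,0,0,15,0,0,0.8],[0,0,0,15,0,0,0.8],[0,0,0,15,0,0,0.8],[0,0,0,15,0,0,0.8],[0,0,0,10,0,0,0.8],[0,0,0,7,0,0,0.8],[0,0,0,0,0,0,0.8],[0,0,0,0,0,0,0.8]]'
python3 plan.py 470.3 -129.8 117 4.6
```

```text
time_s: 25.2
eef_pos: [471.3, -129.8, 205.1]
tcp_rot: [0.48, 0.519, -0.48, 0.52]
wrist_force: [-0.1, 0.3, -1.7]
opening: 39.4
time_s: 26.0
eef_pos: [471.3, -129.5, 128.1]
tcp_rot: [0.48, 0.519, -0.48, 0.52]
wrist_force: [-0.4, 0.3, -0.9]
opening: 39.8
turn [-0.  0. -0.] shift after [11.1 -1.1  0.2]
turn [ 3.141 -0.    -0.   ] shift after [11.1  1.1 -0.2]
t 26.0 pos [ 471.3 -129.5  128.1] q1,q6 [-0.29 -0.37] open 39.8 F [-0.4  0.3 -0.9]
```

```bash
python3 -m jog '[[0,0,0,4,-1,0,0.8],[0,0,0,4,0,0,0.8],[0,0,0,2,0,0,0.8],[0,0,0,1,0,0,0.8],[0,0,0,0,0,0,0.8],[0,0,0,0,0,0,0.8]]'
```

```text
time_s: 26.6
eef_pos: [470.2, -129.4, 117.0]
tcp_rot: [0.48, 0.52, -0.48, 0.52]
wrist_force: [-0.4, -1.0, -0.3]
opening: 39.6
```

```bash
python3 -m jog '[[0,0,0,1,0,0,0.8],[0,0,0,0,0,0,0.8]]'; python3 -m jog '[[0,0,0,1,0,0,0.8],[0,0,0,0,0,0,0.8]]'
python3 -m jog '[[0,0,0,0,0,0,0.45],[0,0,0,0,0,0,0.4],[0,0,0,0,0,0,0.3],[0,0,0,0,0,0,0.25],[0,0,0,0,0,0,0.2],[0,0,0,0,0,0,0.2]]'
python3 -m jog '[[0,0,0,-15,0,0,0.2],[0,0,0,-30,0,0,0.2],[0,0,0,-40,0,0,0.2],[0,0,0,-40,0,0,0.2],[0,0,0,0,0,0,0.2],[0,0,0,0,0,0,0.2]]'
python3 plan.py 380 243 240 4.6
```

```text
time_s: 26.8
eef_pos: [470.3, -129.4, 116.2]
tcp_rot: [0.48, 0.519, -0.48, 0.52]
wrist_force: [-1.0, -0.2, 1.9]
opening: 39.7
time_s: 27.0
eef_pos: [470.3, -129.4, 116.1]
tcp_rot: [0.48, 0.519, -0.48, 0.52]
wrist_force: [-4.6, 1.1, 16.5]
opening: 39.7
time_s: 27.6
eef_pos: [470.1, -129.4, 114.8]
tcp_rot: [0.48, 0.52, -0.48, 0.52]
wrist_force: [-0.5, 0.6, 0.8]
opening: 68.7
time_s: 28.2
eef_pos: [470.4, -129.5, 240.7]
tcp_rot: [0.48, 0.519, -0.479, 0.52]
wrist_force: [-0.7, 0.5, 0.0]
opening: 68.6
turn [-0.     0.001 -0.002] shift after [   0.7  -60.3 -378.5]
turn [ 3.141e+00 -3.000e-03 -1.000e-03] shift after [  0.7  60.3 378.5]
t 28.2 pos [ 470.4 -129.5  240.7] q1,q6 [-0.29 -0.37] open 68.6 F [-0.7  0.5  0. ]
```

```bash
python3 -m jog '[[0,0,0,0,-6,-38,0.2],[0,0,0,0,-6,-38,0.2],[0,0,0,0,-6,-38,0.2],[0,0,0,0,-6,-38,0.2],[0,0,0,0,-6,-38,0.2],[0,0,0,0,-6,-38,0.2],[0,0,0,0,-6,-38,0.2],[0,0,0,0,-6,-38,0.2],[0,0,0,0,-6,-38,0.2],[0,0,0,0,-6,-37,0.2]]'
python3 -m jog '[[0,0,0,0,0,0,0.2],[0,0,0,0,0,0,0.2],[0,0,0,0,0,0,0.2]]'
python3 - <<'E'
from h import *
C=cam("wrist"); I=C[0].copy(); th=np.linspace(0,2*np.pi,60)
for r,z in((23.5,0),(23.5,74),(13,120)):
    P=proj(C,np.c_[np.array([380,243])+r*np.c_[np.cos(th),np.sin(th)],np.full(60,z)]); cv2.polylines(I,[P.round().astype(int)],True,(0,0,255),1)
    print(z,proj(C,[380,243,z]).round(0))
cv2.imwrite("pics/w7.png",I[:,:,::-1])
E
python3 plan.py 380 243 124 4.6
```

```text
time_s: 29.2
eef_pos: [378.6, 244.7, 238.3]
tcp_rot: [0.478, 0.52, -0.481, 0.519]
wrist_force: [1.3, -0.6, -0.5]
opening: 68.5
time_s: 29.5
eef_pos: [379.5, 242.7, 238.9]
tcp_rot: [0.479, 0.52, -0.481, 0.519]
wrist_force: [0.0, -0.7, -0.2]
opening: 68.3
0 [[317. 219.]]
74 [[316. 244.]]
120 [[316. 268.]]
turn [-0.001  0.001  0.002] shift after [115.1   0.3  -0.4]
turn [ 3.14e+00  3.00e-03 -2.00e-03] shift after [115.1  -0.3   0.4]
t 29.55 pos [379.8 242.5 239.1] q1,q6 [0.54 0.46] open 68.2 F [ 0.5  0.2 -0.1]
```

View pics/w7.png

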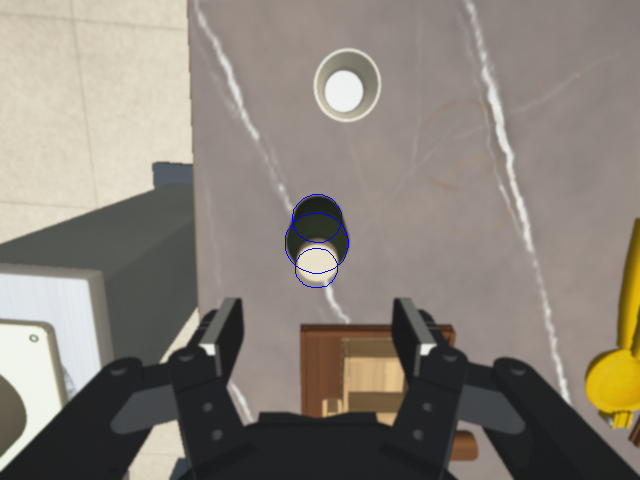

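The bottle's cap is at (317,263), within 5 px of the prediction (316,268), which is about 2 mm. I'll correct half of that and descend, keeping the palm 5 mm above the cap.

```bash
python3 -m jog '[[0,0,0,19,0.5,-2,0.2],[0,0,0,19,0,0,0.2],[0,0,0,19,0,0,0.2],[0,0,0,19,0,0,0.2],[0,0,0,19,0,0,0.2],[0,0,0,18,0,0,0.2],[0,0,0,0,0,0,0.2],[0,0,0,0,0,0,0.2]]'
python3 -m jog '[[0,0,0,0,0,0,0.4],[0,0,0,0,0,0,0.6],[0,0,0,0,0,0,0.8],[0,0,0,0,0,0,0.8],[0,0,0,0,0,0,0.8],[0,0,0,0,0,0,0.8],[0,0,0,0,0,0,0.8]]' 40
python3 plan.py 380 244 125 4.6
python3 -m jog '[[0,0,0,-10,0,0,0.8],[0,0,0,-20,0,0,0.8],[0,0,0,-20,0,0,0.8],[0,0,0,-20,0,0,0.8],[0,0,0,-20,0,0,0.8],[0,0,0,0,0,0,0.8],[0,0,0,0,0,0,0.8]]'
python3 plan.py 453.1 86.1 215 4.6
python3 - <<'E'
from h import *
C=cam("wrist"); cv2.imwrite("pics/w8.png",C[0][:,:,::-1])
E
```

```text
time_s: 30.35
eef_pos: [380.5, 244.8, 126.9]
tcp_rot: [0.48, 0.519, -0.48, 0.519]
wrist_force: [0.5, -0.1, 1.5]
opening: 68.3
time_s: 31.05
eef_pos: [380.8, 245.8, 128.1]
tcp_rot: [0.48, 0.519, -0.479, 0.52]
wrist_force: [-1.2, -1.4, 5.2]
opening: 44.9
turn [-0.    -0.001 -0.002] shift after [ 3.1 -1.   1.7]
turn [ 3.141e+00 -3.000e-03  1.000e-03] shift after [ 3.1  1.  -1.7]
t 31.05 pos [380.8 245.8 128.1] q1,q6 [0.55 0.47] open 44.9 F [-1.2 -1.4  5.2]
time_s: 31.75
eef_pos: [380.5, 245.7, 217.7]
tcp_rot: [0.48, 0.519, -0.479, 0.52]
wrist_force: [-0.2, 0.0, -0.9]
opening: 44.4
turn [-0.    -0.001 -0.002] shift after [  2.7  59.6 164.9]
turn [ 3.141e+00 -3.000e-03  1.000e-03] shift after [   2.7  -59.6 -164.9]
t 31.75 pos [380.5 245.7 217.7] q1,q6 [0.55 0.47] open 44.4 F [-0.2  0.  -0.9]
```

View pics/w8.png

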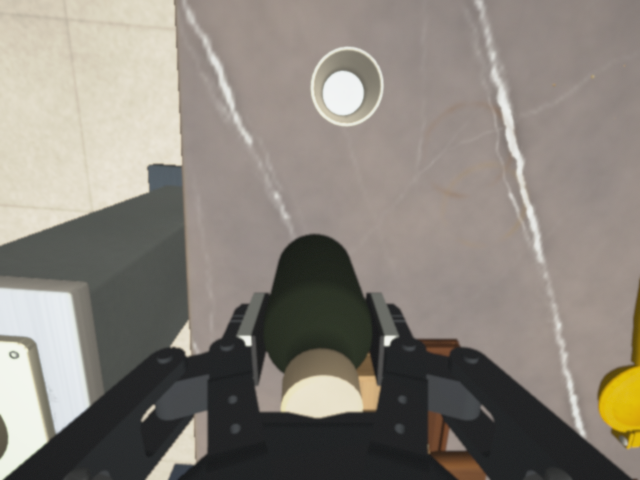

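The bottle is held upright between the pads, and the silver cup is undisturbed at (346,86). Moving over the pocket.

```bash
python3 -m jog '[[0,0,0,0,7,20,0.8],[0,0,0,0,7,20,0.8],[0,0,0,0,7,20,0.8],[0,0,0,0,7,20,0.8],[0,0,0,0,7,20,0.8],[0,0,0,0,7,20,0.8],[0,0,0,0,7,20,0.8],[0,0,0,0,7,20,0.8],[0,0,0,0,3.5,4.5,0.8],[0,0,0,0,0,0,0.8]]'
python3 -m jog '[[0,0,0,10,0,0,0.8],[0,0,0,10,0,0,0.8],[0,0,0,10,0,0,0.8],[0,0,0,0,0,0,0.8],[0,0,0,0,0,0,0.8]]'
python3 plan.py 453.1 86.5 140 4.6
```

```text
time_s: 32.8
eef_pos: [452.8, 86.0, 216.2]
tcp_rot: [0.48, 0.52, -0.48, 0.519]
wrist_force: [-0.9, 0.3, -1.1]
opening: 45.2
time_s: 33.3
eef_pos: [452.5, 86.7, 186.4]
tcp_rot: [0.479, 0.52, -0.48, 0.519]
wrist_force: [-0.5, -0.0, -0.9]
opening: 44.8
turn [0.    0.    0.001] shift after [46.4  0.6  0.2]
turn [-3.141e+00 -2.000e-03  0.000e+00] shift after [46.4 -0.6 -0.2]
t 33.3 pos [452.5  86.7 186.4] q1,q6 [0.16 0.08] open 44.8 F [-0.5 -0.  -0.9]
```

Base of the bottle should touch the pocket floor (z=11) at TCP z≈139.

```bash
python3 -m jog '[[0,0,0,10,0.6,0,0.8],[0,0,0,10,0,0,0.8],[0,0,0,10,0,0,0.8],[0,0,0,10,0,0,0.8],[0,0,0,4,0,0,0.8],[0,0,0,0,0,0,0.8],[0,0,0,0,0,0,0.8]]'; python3 -m jog '[[0,0,0,1,0,0,0.8],[0,0,0,1,0,0,0.8],[0,0,0,0,0,0,0.8]]'; python3 -m jog '[[0,0,0,1,0,0,0.8],[0,0,0,0,0,0,0.8]]'
```

```text
time_s: 34.0
eef_pos: [453.5, 86.5, 142.9]
tcp_rot: [0.48, 0.52, -0.48, 0.52]
wrist_force: [-0.3, 0.1, -1.3]
opening: 45.0
time_s: 34.3
eef_pos: [453.5, 86.5, 141.1]
tcp_rot: [0.48, 0.52, -0.479, 0.52]
wrist_force: [0.6, -0.3, -1.2]
opening: 44.7
time_s: 34.5
eef_pos: [453.4, 86.5, 139.9]
tcp_rot: [0.48, 0.52, -0.48, 0.52]
wrist_force: [0.1, -0.3, -1.3]
opening: 45.1
```

```bash
python3 -m jog '[[0,0,0,1,0,0,0.8],[0,0,0,0,0,0,0.8]]'; python3 -m jog '[[0,0,0,1,0,0,0.8],[0,0,0,0,0,0,0.8]]'
```

```text
time_s: 34.7
eef_pos: [453.6, 86.5, 139.1]
tcp_rot: [0.48, 0.52, -0.48, 0.52]
wrist_force: [-1.1, -0.6, 1.7]
opening: 44.6
time_s: 34.9
eef_pos: [453.6, 86.4, 139.0]
tcp_rot: [0.48, 0.519, -0.48, 0.52]
wrist_force: [-4.3, -1.7, 17.7]
opening: 44.7
```

Contact with the floor at the expected height. Releasing, then backing off for a check.

```bash
python3 -m jog '[[0,0,0,0,0,0,0.4],[0,0,0,0,0,0,0.35],[0,0,0,0,0,0,0.3],[0,0,0,0,0,0,0.25],[0,0,0,0,0,0,0.2],[0,0,0,0,0,0,0.2]]'
python3 -m jog '[[0,0,0,-15,0,0,0.2],[0,0,0,-30,0,0,0.2],[0,0,0,-40,0,0,0.2],[0,0,0,-40,0,0,0.2],[0,0,0,-40,0,0,0.2],[0,0,0,0,0,0,0.2]]'
python3 -m jog '[[0,0,0,0,0,-40,0.2],[0,0,0,0,0,-40,0.2],[0,0,0,0,0,-40,0.2],[0,0,0,0,0,-40,0.2],[0,0,0,0,0,-40,0.2],[0,0,0,0,0,-40,0.2],[0,0,0,0,0,-40,0.2],[0,0,0,0,0,-40,0.2],[0,0,0,0,0,0,0.2],[0,0,0,0,0,0,0.2]]'
python3 - <<'E'
from h import *
c=np.array([461.7,-21.6]);u=np.array([.0799,-.9968]);th=np.linspace(0,2*np.pi,60);out=[]
for n,(x0,y0,x1,y1),f in(("top",(245,175,415,290),4),("side",(260,200,410,320),4)):
    C=cam(n); big=cv2.resize(C[0],None,fx=f,fy=f,interpolation=cv2.INTER_CUBIC)
    for d,r,z in((-108,13,131),(108,21.5,94),):
        P=proj(C,np.c_[c+d*u+r*np.c_[np.cos(th),np.sin(th)],np.full(60,z)]); cv2.polylines(big,[(P*f+f/2).round().astype(int)],True,(0,0,255),1)
    cv2.imwrite(f"pics/f_{n}.png",big[y0*f:y1*f,x0*f:x1*f,::-1])
E
```

```text
time_s: 35.5
eef_pos: [453.4, 86.5, 137.8]
tcp_rot: [0.48, 0.52, -0.48, 0.52]
wrist_force: [0.4, 0.3, 0.9]
opening: 68.4
time_s: 36.1
eef_pos: [455.9, 86.9, 307.9]
tcp_rot: [0.482, 0.517, -0.477, 0.522]
wrist_force: [0.8, 0.1, 0.3]
opening: 68.0
time_s: 37.1
eef_pos: [427.2, 405.7, 301.6]
tcp_rot: [0.478, 0.52, -0.48, 0.52]
wrist_force: [-0.7, -0.6, -0.1]
opening: 68.5
```

View pics/f_top.png

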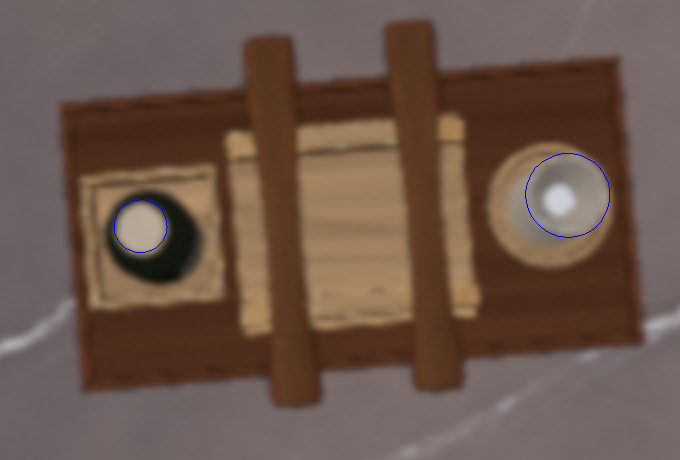

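View pics/f_side.png

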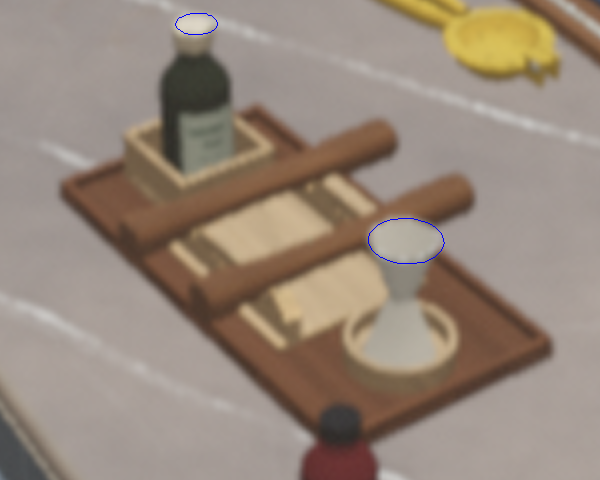

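In both views the cap and rim lie on the circles predicted for perfect centring: cap (140,226) and rim (567,195). Both rods lie in their notches parallel to the tray's short side, and the short bottle is untouched.

```bash
python3 -c "
from plant import arm
print(arm.sense()['time_s']); print(arm.hand_in())"
```

```text
37.2
the job is handed in; nothing more can be done
None
```

The caddy tray is made up and handed in at 37.2 s of the 115 s allowed. Both muddlers lie in the notched rest, one in each pair of notches. The tall bottle stands in the square pocket and the jigger in the round cup.

**Final checks (top and side views):**
- **Bottle and jigger:** the bottle's cap and the jigger's rim sat on the outlines predicted for exact centring, within about 2 mm. Both stood upright, and each had touched its floor at about the expected height.
- **Muddlers:** both lay about centred across the rest, parallel to the tray's short side to about 0.01 rad by eye.
- **Look-alikes:** the arm never went near enough to touch the short bottle or the silver cup. The short bottle appears upright in the last side view. The cup was last seen standing undisturbed when I lifted the tall bottle, and I did not measure either one's position again at the end.

**Checks that disagreed:**
- One automatic measurement of the right muddler picked up the tray instead. I used the top-camera position, confirmed by eye in the wrist picture.
- The gripper opening read about 2–3 mm under the true thickness on every grip.
- In the wrist picture taken at the tray, the pocket and round cup first looked 3–6 px off the prediction. Later overlays matched the round cup exactly in the wrist view, and both pieces in the side view.

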